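Load the brass flanged bush into the slotted gauging nest

ROBOT

A 7-joint arm with a two-finger parallel gripper is mounted at the origin on the work surface. World frame = base frame: x ahead of the robot, y to its left, z up, the work surface at z = 0. Lengths are in m, angles in rad, forces in N, time in s.
With the tool pointing down it reaches from about 0.4 to 0.9 m from the base axis. Payload 5.5 kg.
Tool frame: the origin (TCP) lies midway between the tips of the shut fingers; the grasp point (between the pads) lies 19 mm behind it (manip.grip_depth is the distance from the TCP to the grasp point, in m); z points along the fingers, y is the line along which they close (so a half turn about z gives the same grasp; the last joint's range is limited). The gripper opens to 92 mm and grips with 3 to 60 N. Pads are 19 mm wide; open, the fingers measure 130 mm over their backs; the gripper's body (75 mm by 190 mm) begins 47 mm behind the grasp point.
Start: joints at [1.495, 0.501, -0.427, 1.55, 0.221, 1.138, -0.21], TCP at [0.216, -0.613, 0.203] pointing down, gripper open.
Joint ranges: [-2.88, 2.88], [-0.31, 2.03], [-1.54, 1.56], [0.2, 2.42], [-1.41, 4.55], [0.19, 2.02], [-2.57, 2.57]. Speed limits (rad/s): [2.57, 2.57, 3.14, 3.14, 3.14, 3.14, 3.14].

INTERFACE

Orientations are given as a unit quaternion [x, y, z, w].
In Python, from bench import manip, effector, viewer gives the robot as it stands. Calls block until the motion is done:
- manip.move_pose(position, orientation): joint-space move of the TCP to a pose.
- manip.servo_line(position, ori=None, vel=0.15): straight line of the TCP; ori=None keeps the orientation; vel is the mean speed in m/s.
- manip.movej(angles): joint-space move.
- effector.open_jaws() and effector.close(f_grip=None): open the fingers fully, or close them until they stop; f_grip is the grip in N (None keeps the last).
- manip.sleep(seconds).
- manip.solve_ik(position, orientation): joint angles nearest the present ones, or None.
- viewer.get_image(name): name is "side" or "top"; returns the picture (420x560x3 uint8, red, green, blue); there is no depth.
- viewer.get_calibration(name): a dict with "vfov" (degrees; the focal length in pixels is half the picture's height over the tangent of half this angle, whatever the lens; pixels are square), "cx", "cy" (the principal point, pixels), "dist_coeffs" ([k1, k2, p1, p2, k3] as OpenCV has them; the pictures are not rectified), "eye" and "attitude" of the camera in the world. Camera axes: x right, y down, z forward; pixel columns grow to the right and rows downward; lengths in m; the calibration is good to about 2 mm. A picture is of the moment at which its call begins. get_calibration takes no time and is no camera call.
A pose or a line that the arm cannot do raises manip.PlanningError and nothing moves.
- manip.hand_in(): hands the job in; it is judged then, once.
Readings, each from a call of its own:
- manip.current_clock(): time.
- manip.current_q(): joint angles.
- manip.current_joint_velocities(): joint speeds.
- manip.current_tau(): joint torques, N m.
- manip.current_tool_pos(): TCP position.
- manip.current_tcp_rot(): TCP orientation.
- manip.current_force(): force on the tool from outside, world axes, zero at the start.
- manip.current_wrist_torque(): the same for the moment, N m.
- manip.current_finger_gap(): finger opening in m.
- manip.current_gripper_force(): force on a finger pad.
Only numpy, scipy, OpenCV 4.12 (cv2) and the standard library are available. Lean on these libraries where they do the work, as an engineer would, in place of code of your own. Each camera call takes 0.05 s, during which the arm holds its last target. There are 200 camera calls.

TASK

Pick up the long brass bush with the flange and load it, flange down, into the blue slotted gauging nest: slide it in sideways through the slot's open mouth so that its flange goes underneath the blue plate, right to the closed end of the slot, and leave it standing upright on the nest's base. Leave the dark steel flanged bush and the plain brass sleeve standing where they are.

Things in the scene. Friction and masses are not known exactly. Their poses are not given: they have to be found in the camera images.
- brass_bush_mid (a point): Centre (half-way up, on the axis) of the loose brass flanged bush, the part to load. It stands upright on its flange: flange 64 mm diameter, 7 mm thick, at the bottom; above it a round barrel of 28 mm diameter; 95 mm tall in all, this point 47.5 mm above its underside. z = its axis, up. About 0.4 kg.
- nest_seat (a point): Spot on the fixed nest's base where the bush's underside centre belongs, barrel at the slot's closed end. x points level into the slot, y across it, z up. Base top is 10 mm above the counter; blue plate above it: underside 24, top 32 mm above this point. Slot 42 mm wide, flaring to 70 in the last 25 mm; mouth and base edge 71 mm from here towards -x. Space under plate: 100 wide, 47 mm beyond.
- steel_bush_mid (a point): Centre of the loose dark steel flanged bush, of the same shape and size as the brass one (this point 47.5 mm above its underside). Not to be moved.
- sleeve_mid (a point): Centre of the loose plain brass sleeve without flange, 36 mm diameter, 70 mm tall (this point 35 mm above its underside). Not to be moved.
Mind the look-alikes: they are no part of the job. There is more than one size of the part that bears nest_seat; the job needs the middle-sized.

How it is judged:
At the end, for the whole second after the job is handed in: The brass flanged bush stands upright (within 10 degrees), flange down, on the nest's base with its flange under the blue plate: its axis no more than 15 mm short of the seat point along the slot (nor 10 mm beyond) and within 13 mm across it, its centre 40 to 55 mm above the base (x of brass_bush_mid in the frame of nest_seat between -0.015 and 0.01 m and y of brass_bush_mid in the frame of nest_seat between -0.013 and 0.013 m and z of brass_bush_mid in the frame of nest_seat between 0.04 and 0.055 m and angle between brass_bush_mid's own z axis and vertical below 0.17 rad); the robot touches nothing.
It fails at once if the dark steel flanged bush is displaced by more than 30 mm (distance of steel_bush_mid from where it was at the start of the episode above 0.03 m).
It fails at once if the plain brass sleeve is displaced by more than 30 mm (distance of sleeve_mid from where it was at the start of the episode above 0.03 m).
It also fails if it takes over 35 s, if anything falls off the work surface, if the arm or the gripper's body presses on something with over 40 N, if the wrist force passes 120 N, or if a joint passes its speed limit or range.

## Working session

There is one attempt and no reset: what is moved stays moved. The work goes in short steps, each a Python script; the robot and the scene stay as the last script left them, time stands still between calls to the robot, and variables do not carry over. Pictures are saved under pics/ and viewed, at most 10 in all, crops included, and the job is handed in when it is done.

```bash
ls; mkdir -p pics; python3 - <<'E'
from bench import manip, effector, viewer
import cv2
for n in ("side","top"):
    im=viewer.get_image(n); cv2.imwrite(f"pics/{n}0.png",im[:,:,::-1]); print(n,viewer.get_calibration(n))
print(manip.current_clock(),manip.current_tcp_rot())
E
```

```text
pics
side {'vfov': 49.71420233884223, 'cx': 276.9187414626788, 'cy': 205.395842758156, 'dist_coeffs': array([-0.06235377,  0.        ,  0.        ,  0.        ,  0.        ]), 'eye': array([ 0.39692566, -0.81084014,  0.61217156]), 'attitude': array([ 0.87414423, -0.03413966,  0.03236361, -0.48338281])}
top {'vfov': 50.029627325249976, 'cx': 285.96976522315697, 'cy': 203.7550462154436, 'dist_coeffs': array([-0.06114822,  0.        ,  0.        ,  0.        ,  0.        ]), 'eye': array([0.39659047, 0.01763942, 1.07812377]), 'attitude': array([-0.7022762 ,  0.70954653, -0.02765007,  0.05086577])}
0.1 [ 9.85683842e-01  1.68601739e-01 -1.28570632e-04 -8.95301027e-04]
```

View pics/top0.png

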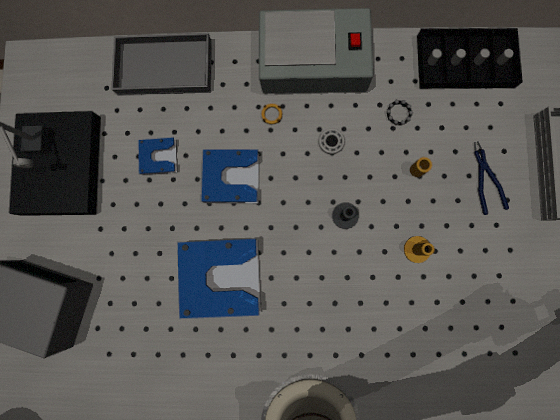

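View pics/side0.png

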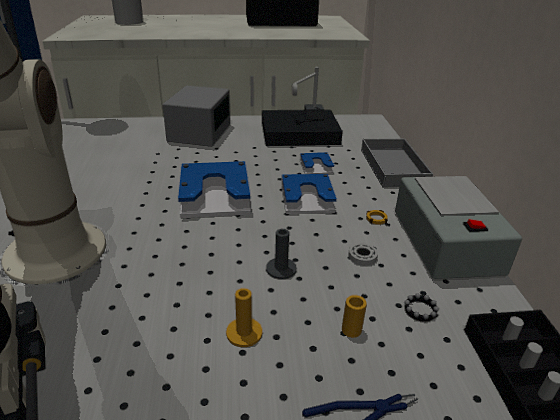

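The top view shows the brass flanged bush at about (418,249), the steel bush at (345,214) and the sleeve at (421,167). The middle nest is at about (232,176), with its mouth to the right (world -y). The side view agrees: bush at (244,320), middle nest at (309,190).

```bash
cat > h.py <<'E'
from bench import manip, effector, viewer
import cv2, numpy as np
from scipy.spatial.transform import Rotation as R
from scipy.optimize import least_squares
def cast(n,px,z):
    c=viewer.get_calibration(n); f=210/np.tan(np.radians(c["vfov"]/2))
    K=np.array([[f,0,c["cx"]],[0,f,c["cy"]],[0,0,1]])
    u=cv2.undistortPoints(np.float64(px).reshape(-1,1,2),K,c["dist_coeffs"]).reshape(-1,2)
    d=R.from_quat(c["attitude"]).apply(np.c_[u,np.ones(len(u))])
    return (c["eye"]+d*((z-c["eye"][2])/d[:,2])[:,None])[:,:2]
def contours(im,kind):
    h=cv2.cvtColor(im,cv2.COLOR_RGB2HSV)
    lo,hi={"brass":((12,120,60),(30,255,255)),"blue":((100,120,50),(125,255,255))}[kind]
    cs,_=cv2.findContours(cv2.inRange(h,lo,hi),cv2.RETR_EXTERNAL,cv2.CHAIN_APPROX_NONE)
    return [c.reshape(-1,2) for c in cs if cv2.contourArea(c)>80]
def near(cs,p): return min(cs,key=lambda c:np.linalg.norm((c.min(0)+c.max(0))/2-p))
def circ(P,r,c0):
    return least_squares(lambda c:np.hypot(*(P-c).T)-r,c0,loss="cauchy",f_scale=.001).x
E
python3 - <<'E'
from h import *
for n,pb,pn in (("top",(420,249),(232,176)),("side",(244,318),(309,187))):
    im=viewer.get_image(n)
    P=cast(n,near(contours(im,"brass"),pb),.006)
    c=circ(P,.032,np.median(P,0)); print(n,"bush",c,"inl",np.mean(abs(np.hypot(*(P-c).T)-.032)<.0015))
    Q=cast(n,near(contours(im,"blue"),pn),.042)
    r=cv2.minAreaRect(np.float32(Q)); print("rect",r)
    # mouth direction ~ -y ; orient frame
    B=cv2.boxPoints(r); e=B[1]-B[0]; g=B[2]-B[1]; ax=max((e,-e,g,-g),key=lambda v:v[1]); ax=ax/np.linalg.norm(ax); ay=np.array([-ax[1],ax[0]])
    L=(Q-r[0])@np.c_[ax,ay]; print("ax",ax,"extent",L.min(0),L.max(0))
    d=L[:,0]-L[:,0].min()
    for a in np.arange(.003,.105,.01):
        s=L[abs(d-a)<.0025][:,1]; s=np.sort(s); print(round(a,3),np.round(s*1000,0).astype(int))
E
```

```text
top bush [ 0.40546413 -0.25774549] inl 0.6052631578947368
rect ((0.5810104608535767, 0.18403548002243042), (0.1292852759361267, 0.12174177169799805), 88.96104431152344)
ax [0.01813239 0.99983567] extent [-0.06464264 -0.06087079] [0.06464263 0.06087104]
0.003 [-61 -61 -54 -49 -46 -44 -42 -39 -37 -34 -34  34  37  39  41  44  46  48
  51  53  60  60]
0.013 [-61 -61 -30 -27  27  30  60  60]
0.023 [-61 -61 -25 -22 -22  23  23  60  60]
0.033 [-61 -61 -22 -22  23  23  60  60  60]
0.043 [-61 -61 -22 -22  23  23  60  60]
0.053 [-61 -61 -22 -22  23  23  60  60]
0.063 [-61 -61 -22 -22  20  23  61  61]
0.073 [-61 -61 -22 -20  20  20  61  61  61]
0.083 [-61 -61 -13 -10  11  13  61  61]
0.093 [-61 -61  61  61]
0.103 [-61 -61  61  61]
side bush [ 0.40330447 -0.2582131 ] inl 0.33707865168539325
rect ((0.5800312757492065, 0.18333099782466888), (0.1324988305568695, 0.12437419593334198), 88.93010711669922)
ax [0.01867239 0.99982566] extent [-0.06624943 -0.06218718] [0.06624939 0.06218701]
0.003 [-62 -60 -57  34  37  39  42  44  46  49  51  54  56  59  61]
0.013 [-59 -31  28  60]
0.023 [-61 -27 -25  25  62]
0.033 [-60 -21  21  61]
0.043 [-62 -20  22  60]
0.053 [-61 -22  21  62]
0.063 [-60 -21  23  61]
0.073 [-62 -22  19  60]
0.083 [-60 -19 -16  -3  -3  -3  15  18  62]
0.093 [-62  61]
0.103 [-59  60]
```

```bash
cat >> h.py <<'E'
Q=R.from_euler("z",np.arctan2(-.0184,1)).as_quat()  # yaw aligning y with slot
Q=(R.from_quat(Q)*R.from_quat([1,0,0,0])).as_quat()
SEAT=np.array([.5807,.1902]); AX=np.array([.0184,.9998])
GZ=.051  # TCP above bush underside
def stat(): print(round(manip.current_clock(),2),manip.current_tool_pos().round(4),"gap",round(manip.current_finger_gap(),4),"F",np.round(manip.current_force(),1))
E
python3 - <<'E'
from h import *
b=[.4045,-.258]
print(manip.current_q()); print(manip.solve_ik([*b,GZ],Q),manip.solve_ik([*SEAT,GZ+.01],Q))
manip.move_pose([*b,.16],Q); stat()
manip.servo_line([*b,GZ],vel=.1); stat()
effector.close(f_grip=30); stat()
manip.servo_line([*b,GZ+.145],vel=.15); stat()
for n in ("side","top"): cv2.imwrite(f"pics/{n}1.png",viewer.get_image(n)[:,:,::-1])
E
```

```text
[ 1.49522157  0.50153434 -0.42684257  1.55103485  0.22082381  1.13828072
 -0.21030156]
[ 0.94454906  0.4440664  -0.51418237  2.083178    0.33669469  0.69394023
 -1.3791704 ] [ 0.21678308  0.71566768 -0.80442669  1.74898146  0.62004495  0.950115
 -2.43085609]
1.7 [ 0.4045 -0.2592  0.1602] gap 0.0921 F [-0.3  0.2 -0.2]
2.94 [ 0.405  -0.2583  0.0515] gap 0.0919 F [-0.6  0.9  0.5]
3.97 [ 0.4045 -0.2577  0.0509] gap 0.0272 F [0.8 1.6 0.2]
5.08 [ 0.4036 -0.2576  0.195 ] gap 0.0272 F [ 0.4 -0.3 -3.8]
```

View pics/side1.png

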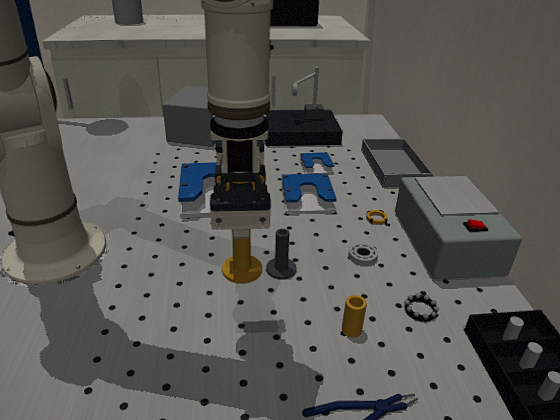

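The bush is held upright, with its barrel at (242,240) and flange at (242,267), clear of the steel bush. I'll carry it to the front of the mouth next.

```bash
python3 - <<'E'
from h import *
p=SEAT-.135*AX
manip.servo_line([*p,GZ+.145],ori=Q,vel=.2); stat()
manip.servo_line([*p,GZ+.017],vel=.12); stat()
print(R.from_quat(manip.current_tcp_rot()).as_matrix().round(3).tolist())
im=viewer.get_image("side"); cv2.imwrite("pics/side2.png",cv2.resize(im[130:270,200:400],None,fx=4,fy=4)[:,:,::-1])
for c in contours(im,"brass"): print(c.min(0),c.max(0))
P=cast("side",near(contours(im,"brass"),(315,215)),.022); c=circ(P,.032,np.median(P,0)); print("flange",c,np.mean(abs(np.hypot(*(P-c).T)-.032)<.0015))
cv2.imwrite("pics/top2.png",viewer.get_image("top")[:,:,::-1])
E
```

```text
7.12 [0.5779 0.0539 0.1959] gap 0.0274 F [-0.1  0.4 -3.6]
8.34 [0.5791 0.0554 0.0689] gap 0.0273 F [ 0.2  1.1 -4.3]
[[1.0, -0.018, 0.002], [-0.018, -1.0, 0.0], [0.002, -0.0, -1.0]]
[342 295] [366 337]
[367 210] [386 224]
[301 198] [328 229]
flange [0.57841931 0.05632066] 0.25225225225225223
```

View pics/side2.png

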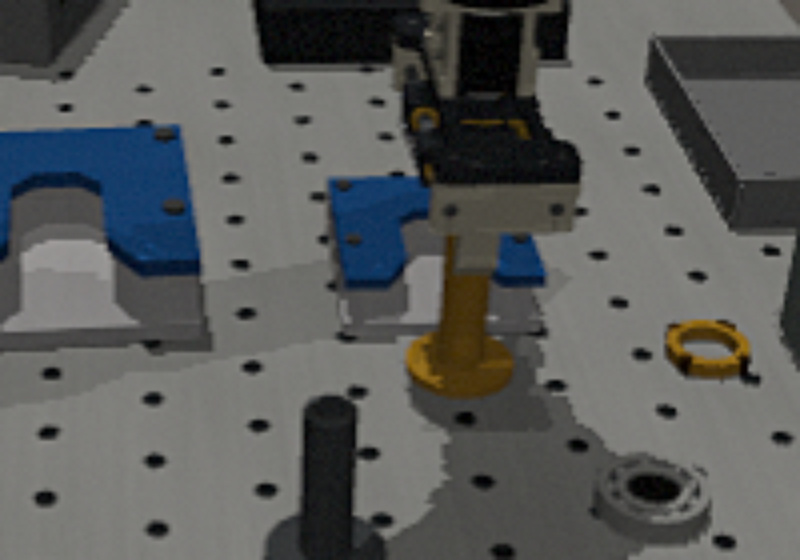

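The bush hangs upright in front of the mouth, with its flange at crop (460,365) measured at x=0.578 as planned, so I'll slide it in.

```bash
python3 - <<'E'
from h import *
for a in (-.10,-.07,-.04,-.02,-.002):
    manip.servo_line([*(SEAT+a*AX),GZ+.017],vel=.08); stat()
    F=manip.current_force()
    if np.hypot(F[0],F[1])>12: print("contact"); break
cv2.imwrite("pics/side3.png",cv2.resize(viewer.get_image("side")[120:260,220:420],None,fx=4,fy=4)[:,:,::-1])
E
```

```text
9.03 [0.5787 0.0907 0.0679] gap 0.0273 F [-0.5  0.2 -3.9]
9.55 [0.5793 0.1209 0.068 ] gap 0.0274 F [ 1.2 -0.4 -3.3]
10.07 [0.5797 0.1508 0.068 ] gap 0.0273 F [-0.3 -0.4 -4.2]
10.47 [0.5801 0.1714 0.0681] gap 0.0275 F [ 0.1 -0.5 -4.5]
10.85 [0.5805 0.1891 0.068 ] gap 0.0272 F [-0.5  1.1 -4. ]
```

View pics/side3.png

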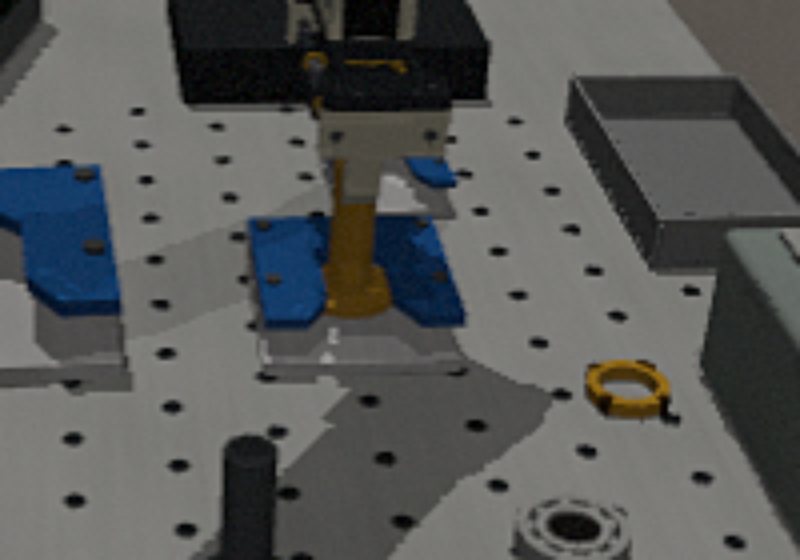

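The flange (crop (358,290)) is under the blue plate and the barrel is centred near the closed end, with no contact forces. I'll lower it, release and retreat.

```bash
python3 - <<'E'
from h import *
p=SEAT-.002*AX
for z in np.arange(.015,.0065,-.001):
    manip.servo_line([*p,GZ+z],vel=.03)
    if manip.current_force()[2]>2: break
stat(); effector.open_jaws(); stat()
manip.servo_line([*p,.2],vel=.12); stat()
manip.move_pose([.42,-.05,.3],Q); stat()
for n in ("side","top"):
    im=viewer.get_image(n); cv2.imwrite(f"pics/{n}4.png",im[:,:,::-1])
    if n=="top": 
        c=near(contours(im,"brass"),(225,175)); P=cast(n,c,.105); print(c.min(0),c.max(0),P.min(0),P.max(0))
cs=cv2.imread("pics/side4.png")[120:260,220:420]; ct=cv2.imread("pics/top4.png")[110:250,160:360]
cv2.imwrite("pics/c4.png",cv2.resize(np.hstack([cs,ct]),None,fx=2,fy=2))
E
```

```text
12.65 [0.581  0.1886 0.0609] gap 0.0271 F [-1.2  0.2  4.3]
13.78 [0.5806 0.1882 0.06  ] gap 0.0916 F [ 0.2 -0.2 -0.8]
15.09 [0.5801 0.1879 0.199 ] gap 0.092 F [-0.2 -0.2 -0.4]
16.26 [ 0.4205 -0.0493  0.2999] gap 0.0918 F [0.  0.4 0.2]
[217 165] [242 183] [0.5524721 0.145484 ] [0.59338448 0.20112448]
```

View pics/c4.png

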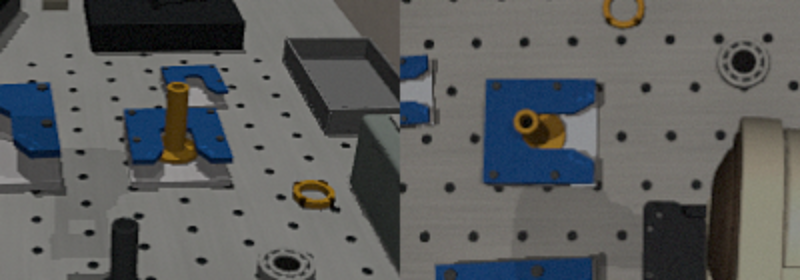

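The bush stands upright in the slot with its flange under the plate. Its top rim is centred near (0.579, 0.187), about 3 mm from the seat point, so I'll hand it in.

```bash
python3 -c "
from bench import manip
print(manip.hand_in())"
```

```text
the job is handed in; nothing more can be done
None
```

The job is handed in: the brass flanged bush stands upright in the middle-sized blue nest with its flange under the plate, about 3 mm from the seat point by the final picture; the arm kept clear of the steel bush and sleeve, and the last move ended at 16.3 s on the clock, but no verdict came back.

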